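Swing the bench lamp over the flat polish tin

ROBOT

A 6-joint arm with a two-finger parallel gripper is mounted at the origin on a cart in front of the work surface, level with it; the furniture and walls round the work are solid. World frame = base frame: x ahead of the robot, y to its left, z up, the work surface at z = 0. Lengths are in m, angles in rad, forces in N, time in s.
With the tool pointing down it reaches from about 0.4 to 0.825 m from the base axis. Payload 7 kg.
Tool frame: the origin (TCP) lies midway between the tips of the shut fingers; the grasp point (between the pads) lies 19 mm behind it; z points along the fingers, y is the line along which they close (so a half turn about z gives the same grasp; the last joint's range is limited). The gripper opens to 88 mm and grips with 3 to 60 N. Pads are 19 mm wide; open, the fingers measure 130 mm over their backs; the gripper's body (78 mm by 193 mm) begins 47 mm behind the grasp point.
Start: joints at [-0.981, 0.359, 0.012, 0, -1.224, -0.288], TCP at [0.201, -0.644, 0.227] pointing down, gripper open.
Joint ranges: [-3.07, 3.07], [-1.43, 2.12], [-1.02, 1.25], [-3.03, 1.67], [-3.05, -0], [-3.03, 3.03]. Speed limits (rad/s): [2.39, 2.39, 3.01, 3.14, 3.14, 3.14].

INTERFACE

Orientations are given as [roll, pitch, yaw] about the fixed x, y, z axes, in that order (R = Rz(yaw) Ry(pitch) Rx(roll)).
In Python, from station import arm gives the robot as it stands. The module is installed in compiled form; this text tells all that it offers.
- The arm moves only by the tool carry_out, never from a script. Its argument "commands" is a list of rows, each a list of 4 numbers: the shift along the world's x, y, z in units of 50 mm (1.0 is 50 mm), then the turn about the world's z in units of 6 degrees (1.0 is 6 degrees). A call has exactly 10 rows; each row is the pose to reach, as a shift and turn from the pose commanded when the call began; what a row does not reach only later rows make up. A row lasts 1/8 s, in which the tool goes at most 62.5 mm and 10.7 degrees, less where a joint would pass 70% of its speed; a pose out of reach is approached as far as the arm can. A call with a gripper value outside its range is refused whole. "claw" is the closure, from 0 (fully open) to 1 (shut), set as the call begins (left out, the last holds). The fingers move at their own pace and stop on an object; "force" is the grip in N (left out, the last holds). Time passes only in rows, so rows that repeat a pose let the fingers close, or fill a call up. It gives the time, the measured TCP pose, the force, the opening and the grip force at its end, in the units of the state.
- arm.get_state(): the state, without advancing time (a new reading comes with each control period).
- arm.grab_frame(name): name is "side" or "top"; returns a dict with "pixels" (420x560x3 uint8, red, green, blue), "fx", "fy", "cx", "cy" (pixels), "k1" (the pictures are not rectified: a ray, as slopes to the right and down, at radius r is drawn at 1 + k1 r^2 times it, then the intrinsics apply), "eye" and "orientation" of the camera in the world. Camera axes: x right, y down, z forward; pixel columns grow to the right and rows downward; lengths in m; the calibration is good to about 2 mm. A picture is of the moment at which its call begins. There is no depth.
- arm.job_done(): hands the job in; it is judged then, once.
Trained networks look in a picture, given as the dict that the camera call returned (one of the last four; its "shot" number tells which), for a name from the list of things; names that differ only in an ending like _2 or _b are one class to them, and where a whole thing is asked for, a point or a joint stands for the part that bears it (a point fixed in the world has none). Each returns a list of dicts, best first, with "conf" (0 to 1); they miss things now and then, are a little off and sometimes report something else, mostly with a low value. They report only what shows in the picture. A call takes as long as a camera call. They do not tell look-alikes from the thing itself.
- arm.regions_of(picture, query): "pixels" (420x560 bool, what is visible of it) and "uv" ([column, row] in pixels, amid what is visible of it).
- arm.mark_of(picture, query): "uv" ([column, row] in pixels: a listed point, or the origin of a listed thing).
The state is a dict: "t": time; "q": joint angles; "qd": joint speeds; "joint_efforts": joint torques, N m; "eef_pos": TCP position; "ee_rot": TCP orientation; "force": force on the tool from outside, world axes, zero at the start; "moment": the same for the moment, N m; "width": finger opening in m; "gripper_force": force on a finger pad.
Only numpy, scipy, OpenCV 4.12 (cv2) and the standard library are available. Lean on these libraries where they do the work, as an engineer would, in place of code of your own. Each camera call takes 0.05 s, during which the arm holds its last target. There are 200 camera calls.

TASK

Swing the arm of the small bench lamp round on its post until the lamp's round head is centred above the flat polish tin that lies within its reach, so that the tin can be inspected under the light. Then let go and see that the arm stays there. Move only the lamp: leave the tin where it lies.

Things in the scene. Friction and masses are not known exactly. Their poses are not given: they have to be found in the camera images.
- lamp_arm (a joint): Friction hinge of the bench lamp: its level arm turns about the upright post. In rad, growing anticlockwise seen from above; 0 is the front of the lamp's fixed foot, which faces the robot to within 12 degrees. Stops at -1.75 and +1.75. Takes about 0.25 N m (1.3 N at the knob) to turn; stays where it is left.
- lamp_knob (a point): Grip knob of the lamp: upright black cylinder, 22 mm across, 40 mm high, on top of the centre of the round pale metal head (disc 92 mm across, underside 158 mm above the bench). Point on the common axis of knob and head, 18 mm below the knob's top, 23 mm above the head's top. Moves on a level circle of 200 mm radius round the post. The arm tube lies below the head's top.
- lamp_pivot (a point): Point on the upright axis of the lamp's post, at the height of lamp_knob (209 mm above the bench). The lamp's foot, a dark steel disc 110 mm across, is fixed to the bench; the post's top is 198 mm above the bench.
- tin_center (a point): Centre of the flat polish tin: low, round, dark worn lid, 71 mm across, only 16 mm high, flat on the bench 200 mm (within 12) from the post's axis. On the same circle, in any order, lie a small jar (62 mm wide, 50 high), a big black jar (68 wide, 75 high) and a small black block (58 x 32 x 22), not to be lit. The lamp head clears them all.
Mind the look-alikes: they are no part of the job. Of the things that look like the part that bears tin_center, take the one that is farthest to the robot's left at the start.

How it is judged:
At the end, for the whole second after the job is handed in: The axis of the lamp head is within 40 mm, measured level, of the centre of the flat tin (about 11 degrees of the hinge), and the arm is at rest (horizontal distance between lamp_knob and tin_center below 0.04 m and velocity of joint lamp_arm between -0.05 and 0.05 rad/s); the robot touches nothing.
It fails at once if the flat tin is shifted by more than 15 mm (distance of tin_center from where it was at the start of the episode above 0.015 m).
It also fails if it takes over 35 s, if anything falls off the work surface, if the arm or the gripper's body presses on something with over 40 N, if the wrist force passes 120 N, or if a joint passes its speed limit or range.

## Working session

There is one attempt and no reset: what is moved stays moved. The work goes in short steps, Python scripts to look and compute and a tool call to move; the robot and the scene stay as the last step left them, time stands still between calls to the robot, and variables do not carry over. Pictures are saved under pics/ and viewed, at most 10 in all, crops included, and the job is handed in when it is done.

Besides the shell and the picture viewer there is one more tool, called after "Call:" as a command line: name --pt "numbers of a row" for each row, then --argument value for the rest. carry_out: Moves the arm, as the interface text tells. Its arguments: {"type":"object","properties":{"commands":{"type":"array","items":{"type":"array","items":{"type":"number"}}},"claw":{"type":"number"},"force":{"type":"number"}},"required":["commands"]}

```bash
mkdir -p pics; cat > h.py <<'E'
import numpy as np, cv2
from station import arm
from scipy.spatial.transform import Rotation as Ro
def rot(o):
    o=np.array(o,float)
    return o if o.shape==(3,3) else (Ro.from_euler('xyz',o).as_matrix() if o.size==3 else Ro.from_quat(o).as_matrix())
def at_z(p,uv,z):
    d=np.array([(uv[0]-p['cx'])/p['fx'],(uv[1]-p['cy'])/p['fy']]); s=d.copy()
    for _ in range(20): s=d/(1+p['k1']*(s@s))
    r=rot(p['orientation'])@np.array([s[0],s[1],1]); e=np.array(p['eye'])
    return e+r*(z-e[2])/r[2]
E
python3 - <<'E'
from h import *
ps={n:arm.grab_frame(n) for n in('side','top')}
for n,p in ps.items():
    print(n,p['eye'],p['orientation'],p['fx'],p['k1'])
    cv2.imwrite(f'pics/{n}0.png',p['pixels'][:,:,::-1])
    for q,z in(('lamp_knob',.209),('lamp_pivot',.209),('tin_center',.008)):
        for m in arm.mark_of(p,q): print(q,m['conf'],np.round(m['uv'],1),at_z(p,m['uv'],z).round(4))
    for m in arm.regions_of(p,'tin_center'): print('reg',m['conf'],np.round(m['uv']),m['pixels'].sum(),at_z(p,m['uv'],.016).round(3))
print(arm.get_state())
E
```

```text
side [ 0.3647109  -0.83257986  0.5340348 ] [-2.03348553  0.01161881 -0.23274803] 385.9650647699532 0.017440091287282435
lamp_knob 0.8 [256.1 192. ] [ 0.4827 -0.0612  0.209 ]
lamp_pivot 0.81 [348.8 187.8] [ 0.686  -0.0906  0.209 ]
tin_center 0.64 [213.4 298. ] [ 0.3662 -0.1453  0.008 ]
tin_center 0.62 [298.6 238.1] [0.6135 0.0609 0.008 ]
tin_center 0.61 [362.9 310.7] [ 0.6612 -0.2622  0.008 ]
reg 0.89 [366. 313.] 776 [ 0.66  -0.278  0.016]
reg 0.85 [300. 237.] 361 [0.614 0.053 0.016]
reg 0.55 [213. 296.] 691 [ 0.365 -0.15   0.016]
top [ 0.40768249 -0.09499379  0.9917368 ] [-3.00380971  0.02410569 -1.54589067] 396.5010694376805 -0.022779425907167097
lamp_knob 0.91 [287.5 229.9] [ 0.4823 -0.0808  0.209 ]
lamp_pivot 0.98 [303.6 135.6] [ 0.6768 -0.1092  0.209 ]
tin_center 0.89 [364.  170.4] [ 0.657  -0.2674  0.008 ]
tin_center 0.72 [227.2 179.1] [0.6277 0.0794 0.008 ]
tin_center 0.7 [314.4 285.3] [ 0.3672 -0.1461  0.008 ]
reg 0.87 [231. 179.] 626 [0.625 0.068 0.016]
reg 0.85 [362. 169.] 651 [ 0.658 -0.26   0.016]
reg 0.79 [314. 282.] 640 [ 0.374 -0.144  0.016]
{'t': 0.5, 'q': array([-9.80884335e-01,  3.58606777e-01,  1.18708140e-02, -4.80726674e-05,
       -1.22410809e+00, -2.88125298e-01]), 'qd': array([ 0.00202357, -0.00121002, -0.00048499,  0.0022141 ,  0.00069795,
       -0.00072784]), 'joint_efforts': array([ 2.72891657e-04, -5.81799781e+01,  2.93067777e+01,  6.99713007e+00,
        1.18869924e-02, -4.77950198e-05]), 'eef_pos': array([ 0.20062215, -0.64444659,  0.22653546]), 'ee_rot': array([ 3.14153404e+00,  2.97854755e-05, -2.83982230e+00]), 'force': array([-0.18360763,  0.05025275, -0.38947013]), 'moment': array([ 0.04233345,  0.07746345, -0.0308704 ]), 'gripper_force': 0.0, 'width': 0.08780112317491426}
```

View pics/top0.png

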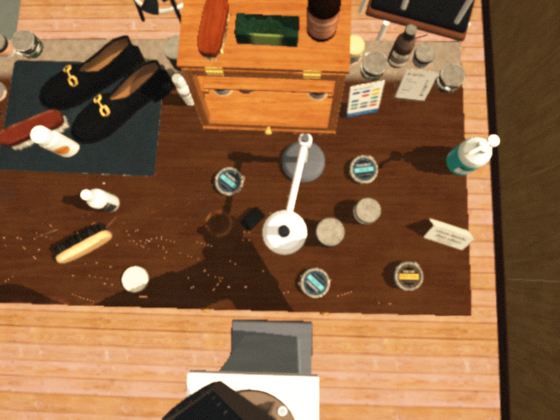

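View pics/side0.png

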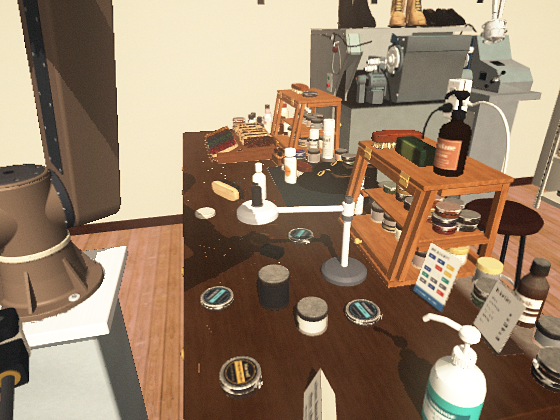

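```bash
python3 - <<'E'
import cv2,numpy as np
a=cv2.imread('pics/top0.png')[130:310,190:390]; b=cv2.imread('pics/side0.png')[180:280,220:380]
a=cv2.resize(a,(600,540),interpolation=3); b=cv2.resize(b,(800,500),interpolation=3)
g=lambda x:(255*(x/255.)**.6).astype('uint8')
cv2.imwrite('pics/c1.png',g(a));cv2.imwrite('pics/c2.png',g(b))
E
```

```text
(no output)
```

View pics/c1.png

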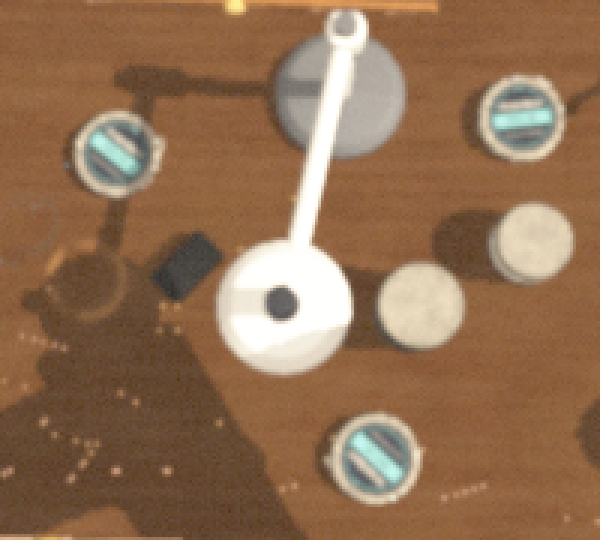

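View pics/c2.png

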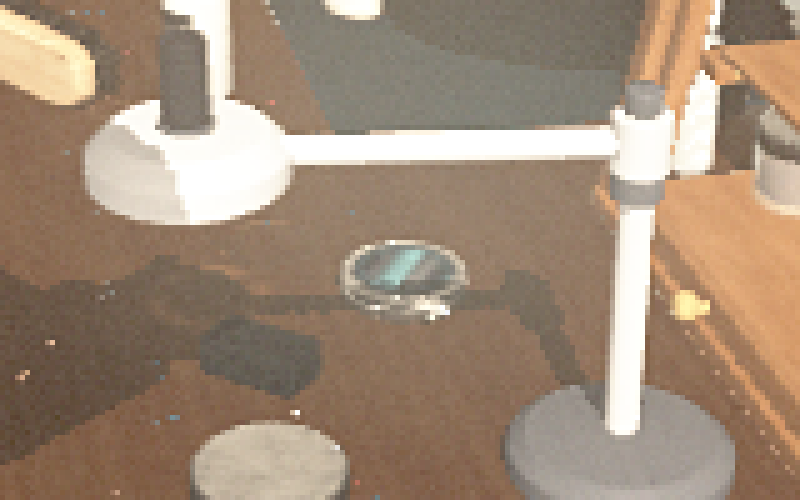

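The top view shows three teal tins, at (228,181), (363,169) and (315,283), plus a yellow tin at (408,276). The ring at (218,224) is only a flat stain. The leftmost look-alike is the tin at (228,181). The crops confirm it's flat and round, with the knob at top (284,231) and the post top at (305,138).

```bash
python3 - <<'E'
from h import *
T=arm.grab_frame('top');S=arm.grab_frame('side')
P=lambda n,p,uv,z:print(n,at_z(p,uv,z).round(4))
P('tinT',T,(228.5,181),.016);P('tinS',S,(220+403/5,180+268/5),.016)
P('knobT',T,(283.7,230.7),.227);P('knobS top',S,(257,183.5),.227)
P('postT',T,(305.3,138),.198);P('postS',S,(349,197),.198)
P('footT',T,(304,162),.012);P('footS',S,(220+622/5,180+442/5),.012)
k=at_z(T,(283.7,230.7),.227)
for m in arm.regions_of(T,'tin_center')+arm.regions_of(S,'tin_center'):
    print(np.round(m['uv'],1),m['pixels'].sum(),m['conf'])
E
```

```text
tinT [0.6211 0.0745 0.016 ]
tinS [0.6218 0.0702 0.016 ]
knobT [ 0.4788 -0.0738  0.227 ]
knobS top [ 0.4861 -0.0573  0.227 ]
postT [ 0.6755 -0.113   0.198 ]
postS [ 0.6774 -0.115   0.198 ]
footT [ 0.6749 -0.115   0.012 ]
footS [ 0.6786 -0.1145  0.012 ]
[313.8 285.3] 700 0.75
[228.6 181.9] 614 0.74
[362.2 171. ] 622 0.56
[298.6 236.5] 360 0.57
[365.3 314.1] 784 0.56
[214.5 298.9] 689 0.55
```

Call:
carry_out --pt "0 0 0.8 0" --pt "0.3 0.6 1.5 -0.3" --pt "0.8 1.6 1.5 -0.8" --pt "1.3 2.7 1.5 -1.3" --pt "1.9 3.8 1.5 -1.8" --pt "2.4 4.9 1.5 -2.3" --pt "2.9 6.0 1.5 -2.8" --pt "3.5 7.1 1.5 -3.3" --pt "4.0 8.2 1.5 -3.8" --pt "4.5 9.2 1.5 -4.3" --claw 0 --force 20

```text
t: 1.95
eef_pos: [0.4261, -0.1825, 0.3021]
ee_rot: [3.141, 0.001, 2.992]
force: [1.1, -0.2, -0.3]
width: 0.0878
gripper_force: 0.0
```

Call:
carry_out --pt "0.4 0.8 0 -0.2" --pt "0.8 1.6 0 -0.4" --pt "1.0 2.1 0 -0.5" --pt "1.1 2.2 0 -0.5" --pt "1.1 2.2 0 -0.5" --pt "1.1 2.2 0 -0.5" --pt "1.1 2.2 0 -0.5" --pt "1.1 2.2 0 -0.5" --pt "1.1 2.2 0 -0.5" --pt "1.1 2.2 0 -0.5"

```text
t: 3.2
eef_pos: [0.4806, -0.0746, 0.3016]
ee_rot: [3.142, 0.0, 2.941]
force: [-0.7, -0.1, 0.0]
width: 0.0877
gripper_force: 0.0
```

```bash
python3 - <<'E'
from h import *
S=arm.grab_frame('side');s=arm.get_state();print(s['t'],s['eef_pos'],s['ee_rot'],s['q'].round(2))
c=S['pixels'][80:240,170:380,::-1]
cv2.imwrite('pics/s2.png',cv2.resize(c,(787,600),interpolation=3))
for m in arm.mark_of(S,'lamp_knob'): print(m['uv'],m['conf'])
E
```

```text
3.25 [ 0.48061123 -0.07451565  0.30155445] [3.14156941e+00 2.75995052e-06 2.94063283e+00] [ 0.25 -0.   -0.26 -0.   -1.31 -2.02]
[257.8, 194.5] 0.62
```

View pics/s2.png

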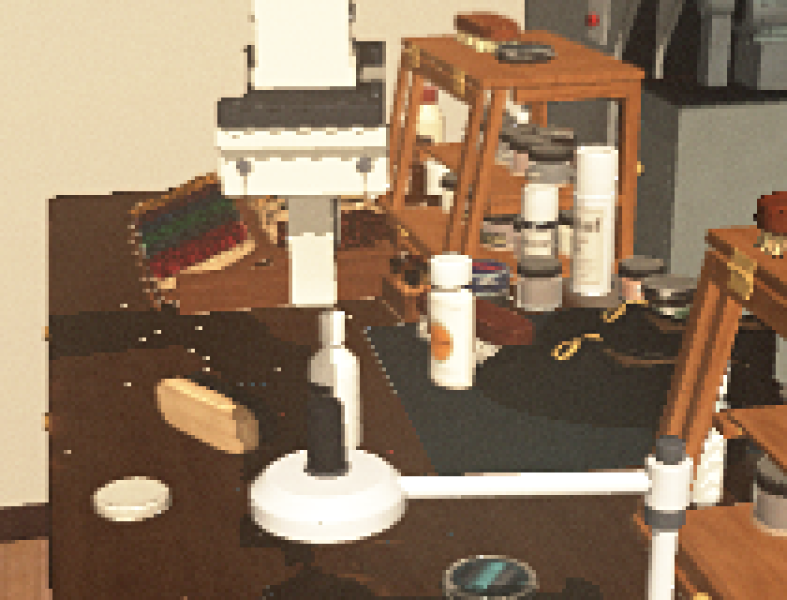

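The knob stands clear below the open fingers. Its top is at side pixel (256,185), with nothing around the head. Joint 6 would run past its range on the swing, so I'll take the equivalent grasp half a turn round, then descend.

Call:
carry_out --pt "0 0 0 1.0" --pt "0 0 0 2.6" --pt "0 0 0 4.2" --pt "0 0 0 5.8" --pt "0 0 0 7.4" --pt "0 0 0 9.0" --pt "0 0 0 10.6" --pt "0 0 0 12.2" --pt "0 0 0 13.8" --pt "0 0 0 15.4"

```text
t: 4.55
eef_pos: [0.4806, -0.0744, 0.3016]
ee_rot: [3.142, -0.0, -1.724]
force: [-0.4, -0.4, 1.1]
width: 0.0876
gripper_force: 0.0
```

Call:
carry_out --pt "0 0 0 1.6" --pt "0 0 0 3.2" --pt "0 0 0 4.8" --pt "0 0 0 6.4" --pt "0 0 0 8.0" --pt "0 0 0 9.6" --pt "0 0 0 11.2" --pt "0 0 0 12.8" --pt "0 0 0 14.0" --pt "0 0 0 14.6"

```text
t: 5.8
eef_pos: [0.4806, -0.0744, 0.3016]
ee_rot: [3.142, 0.0, -0.198]
force: [0.1, 0.7, 0.6]
width: 0.0877
gripper_force: 0.0
```

Call:
carry_out --pt "0 0 -0.3 0" --pt "0 0 -0.7 0" --pt "0 0 -1.1 0" --pt "0 0 -1.4 0" --pt "0 0 -1.7 0" --pt "0 0 -1.9 0" --pt "0 0 -2.05 0" --pt "0 0 -2.05 0" --pt "0 0 -2.05 0" --pt "0 0 -2.05 0"

```text
t: 7.05
eef_pos: [0.4809, -0.0744, 0.1995]
ee_rot: [-3.141, -0.001, -0.201]
force: [0.2, 0.2, -0.6]
width: 0.0878
gripper_force: 0.0
```

```bash
python3 - <<'E'
from h import *
S=arm.grab_frame('side');s=arm.get_state();print(s['t'],s['eef_pos'],s['ee_rot'],s['q'].round(2),s['force'])
c=S['pixels'][120:270,170:380,::-1]
cv2.imwrite('pics/s3.png',cv2.resize(c,(787,562),interpolation=3))
E
```

```text
7.1 [ 0.48087164 -0.07443754  0.1994872 ] [-3.14129511e+00 -7.91080643e-04 -2.00811465e-01] [ 0.25  0.07 -0.43  0.   -1.07  1.12] [ 0.36034173  0.64366563 -0.22916874]
```

View pics/s3.png

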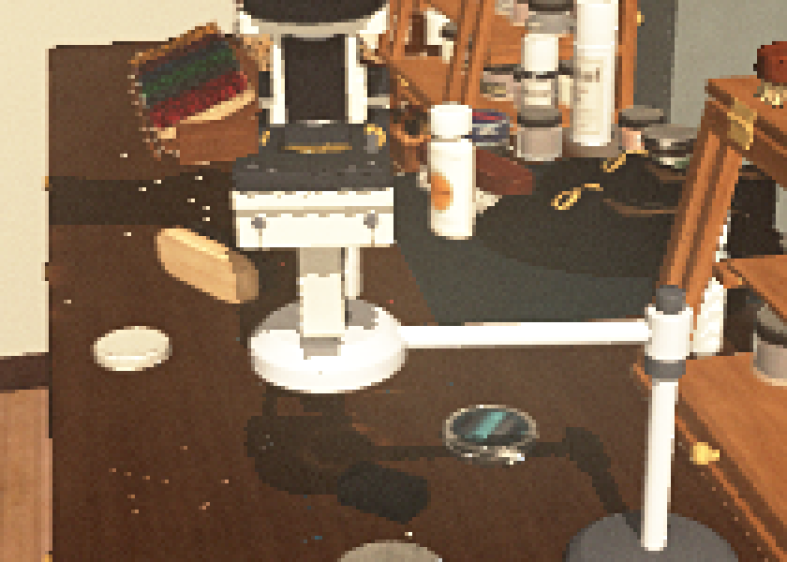

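The fingers straddle the knob and hide it at crop (322,310). I'll close on it now.

Call:
carry_out --pt "0 0 0 0" --pt "0 0 0 0" --pt "0 0 0 0" --pt "0 0 0 0" --pt "0 0 0 0" --pt "0 0 0 0" --pt "0 0 0 0" --pt "0 0 0 0" --pt "0 0 0 0" --pt "0 0 0 0" --claw 1 --force 20

```text
t: 8.35
eef_pos: [0.4806, -0.0744, 0.199]
ee_rot: [-3.142, 0.0, -0.201]
force: [-0.3, 0.5, 0.0]
width: 0.0216
gripper_force: 20.0
```

Call:
carry_out --pt "0.05 0.22 0 -0.53" --pt "0.11 0.43 0 -1.07" --pt "0.19 0.64 0 -1.6" --pt "0.27 0.85 0 -2.13" --pt "0.37 1.05 0 -2.67" --pt "0.48 1.25 0 -3.2" --pt "0.6 1.44 0 -3.73" --pt "0.73 1.62 0 -4.27" --pt "0.87 1.79 0 -4.8" --pt "1.02 1.96 0 -5.33"

```text
t: 9.6
eef_pos: [0.5309, 0.024, 0.199]
ee_rot: [3.141, 0.001, -0.761]
force: [-4.2, 2.1, 3.2]
width: 0.0215
gripper_force: 20.0
```

Call:
carry_out --pt "0.19 0.18 0 -0.62" --pt "0.38 0.36 0 -1.25" --pt "0.59 0.51 0 -1.87" --pt "0.81 0.66 0 -2.5" --pt "1.04 0.79 0 -3.12" --pt "1.28 0.9 0 -3.75" --pt "1.52 1.0 0 -4.37" --pt "1.77 1.09 0 -5.0" --pt "1.77 1.09 0 -5.0" --pt "1.77 1.09 0 -5.0"

```text
t: 10.85
eef_pos: [0.6205, 0.0792, 0.1991]
ee_rot: [-3.141, 0.001, -1.282]
force: [-0.6, 5.1, 1.0]
width: 0.0216
gripper_force: 20.0
```

Call:
carry_out --pt "0 0 0 0" --pt "0 0 0 0" --pt "0 0 0 0" --pt "0 0 0 0" --pt "0 0 0 0" --pt "0 0 0 0" --pt "0 0 0 0" --pt "0 0 0 0" --pt "0 0 0 0" --pt "0 0 0 0" --claw 0.6

```text
t: 12.1
eef_pos: [0.6201, 0.078, 0.1991]
ee_rot: [3.142, -0.0, -1.283]
force: [0.0, -0.5, -0.3]
width: 0.0347
gripper_force: 0.0
```

Call:
carry_out --pt "0 0 0.2 0" --pt "0 0 0.6 0" --pt "0 0 1.1 0" --pt "0 0 1.7 0" --pt "0 0 2.2 0" --pt "-0.6 -0.8 2.2 0" --pt "-1.4 -1.6 2.2 0" --pt "-2.2 -2.5 2.2 0" --pt "-3.0 -3.5 2.2 0" --pt "-3.6 -4.5 2.2 0"

```text
t: 13.35
eef_pos: [0.4386, -0.1481, 0.3104]
ee_rot: [-3.139, -0.001, -1.282]
force: [1.2, -1.3, 0.3]
width: 0.0349
gripper_force: 0.0
```

Call:
carry_out --pt "-0.2 -0.9 0 0" --pt "-0.4 -1.8 0 0" --pt "-0.4 -2.7 0 0" --pt "-0.4 -3.5 0 0" --pt "-0.4 -4 0 0" --pt "-0.4 -4 0 0" --pt "-0.4 -4 0 0" --pt "-0.4 -4 0 0" --pt "-0.4 -4 0 0" --pt "-0.4 -4 0 0"

```text
t: 14.6
eef_pos: [0.4203, -0.3466, 0.3093]
ee_rot: [-3.141, -0.0, -1.282]
force: [0.6, 1.0, 0.5]
width: 0.0349
gripper_force: 0.0
```

```bash
python3 - <<'E'
from h import *
T=arm.grab_frame('top');S=arm.grab_frame('side');s=arm.get_state();print(s['t'],s['eef_pos'],s['force'])
im=np.vstack([cv2.resize(T['pixels'][110:290,180:400,::-1],(550,300*1),interpolation=3),cv2.resize(S['pixels'][150:330,200:420,::-1],(550,300),interpolation=3)])
cv2.imwrite('pics/e.png',im)
for n,p in(('T',T),('S',S)):
    for q,z in(('lamp_knob',.209),('tin_center',.008)):
        for m in arm.mark_of(p,q): print(n,q,round(m['conf'],2),np.round(m['uv']),at_z(p,m['uv'],z).round(3))
E
```

```text
14.7 [ 0.4201854  -0.34673637  0.30917604] [ 0.34029532 -0.19865841  0.26925396]
T lamp_knob 0.58 [212. 161.] [0.62  0.077 0.209]
T tin_center 0.55 [229. 180.] [0.624 0.076 0.008]
S lamp_knob 0.91 [298. 167.] [0.616 0.077 0.209]
S tin_center 0.89 [214. 294.] [ 0.368 -0.133  0.008]
S tin_center 0.76 [300. 236.] [0.619 0.07  0.008]
S tin_center 0.56 [363. 313.] [ 0.659 -0.269  0.008]
```

View pics/e.png

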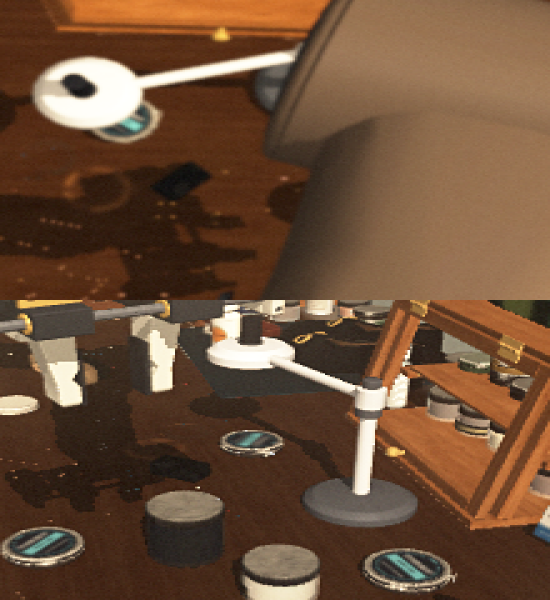

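The lamp head, at top pixel (212,161), now measures (0.62, 0.077). The tin, at (229,180), measures (0.622, 0.073), so they're about 5 mm apart. The tin hasn't moved and the gripper is clear.

```bash
python3 -c "
from station import arm
print(arm.job_done())"
```

```text
the job is handed in; nothing more can be done
None
```

The lamp's head is now centred above the leftmost flat tin, within about 5 mm by the camera measurements; the arm stayed put after release, the tin did not move, and the job is handed in, though no verdict came back.

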